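Rock the closed tins to find the loose ball, then seat that tin in the caddy

ROBOT

A 7-joint arm with a two-finger parallel gripper is mounted at the origin on a cart in front of the work surface, level with it; the furniture and walls round the work are solid. World frame = base frame: x ahead of the robot, y to its left, z up, the work surface at z = 0. Lengths are in m, angles in rad, forces in N, time in s.
With the tool pointing down it reaches from about 0.425 to 0.95 m from the base axis. Payload 16.7 kg.
Tool frame: the origin (TCP) lies midway between the tips of the shut fingers; the grasp point (between the pads) lies 19 mm behind it; z points along the fingers, y is the line along which they close (so a half turn about z gives the same grasp; the last joint's range is limited). The gripper opens to 94 mm and grips with 3 to 60 N. Pads are 16 mm wide; open, the fingers measure 119 mm over their backs; the gripper's body (75 mm by 177 mm) begins 78 mm behind the grasp point.
Start: joints at [-1.274, 0.426, 0.074, 1.606, -0.034, 1.111, -0.067], TCP at [0.291, 0.609, 0.184] pointing down, gripper open.
Joint ranges: [-2.85, 2.85], [-0.5, 2.14], [-1.23, 1.37], [0.21, 2.46], [-1.02, 4.16], [0.16, 2.05], [-2.73, 2.73]. Speed limits (rad/s): [1.89, 1.89, 2.39, 2.39, 3.01, 3.01, 3.01].

INTERFACE

Orientations are given as a rotation vector (axis times angle).
In Python, from plant import status, vision, manip, nets gives the robot as it stands. The module is installed in compiled form; this text tells all that it offers.
- The arm moves only by the tool move_arm, never from a script. Its argument "steps" is a list of rows, each an object of numbers: "x", "y", "z": the shift along the world's x, y, z in m; "yaw": the turn about the world's z in degrees. A call has 1 to 20 rows; each row is the pose to reach, as a shift and turn from the pose commanded when the call began; what a row does not reach only later rows make up. A row lasts 1/12 s, in which the tool goes at most 41.7 mm and 7.16 degrees, less where a joint would pass 70% of its speed; a pose out of reach is approached as far as the arm can. A call with a gripper value outside its range is refused whole. "grip" is the finger opening in m, from 0 to 0.094, set as the call begins (left out, the last holds). The fingers move at their own pace and stop on an object; "squeeze" is the grip in N (left out, the last holds). Time passes only in rows, so rows that repeat a pose let the fingers close. It gives the time, the measured TCP pose, the force, the opening and the grip force at its end, in the units of the state.
- status.get_state(): the state, without advancing time (a new reading comes with each control period).
- vision.capture(name): name is "side" or "top" or "wrist"; returns (picture, depth): 420x560x3 uint8, red, green, blue; 420x560 float32, m along the optical axis (not along the pixel's ray), 0 where there is no reading.
- vision.get_calibration(name): a dict with "intrinsics" (3x3 intrinsics, pixels), "rvec" (rotation vector, rad) and "tvec" (3), from world to camera coordinates, as OpenCV has them; the wrist camera has in their place "mount" (4x4, takes a point from camera to tool coordinates, whose origin is the TCP and whose axes are the flange's). Camera axes: x right, y down, z forward; pixel columns grow to the right and rows downward; lengths in m; the calibration is good to about 2 mm. The wrist camera is an equidistant fisheye: a pixel r from the principal point sees the ray r / f radians off the axis. A picture is of the moment at which its call begins: read the wrist's pose just before it. get_calibration takes no time and is no camera call.
- manip.close_job(): hands the job in; it is judged then, once.
Trained networks look in the newest picture that a camera, given by its name, has taken for a name from the list of things; names that differ only in an ending like _2 or _b are one class to them, and where a whole thing is asked for, a point or a joint stands for the part that bears it (a point fixed in the world has none). Each returns a list of dicts, best first, with "score" (0 to 1); they miss things now and then, are a little off and sometimes report something else, mostly with a low value. They report only what shows in the picture. A call takes as long as a camera call.
- nets.spot_in(camera, target): "at" ([x, y, z] in m, in the coordinates of the camera as it stood for that picture, good to about 4 mm: the middle of the surface that is visible of it).
The state is a dict: "clock": time; "joints": joint angles; "joint_velocities": joint speeds; "effort": joint torques, N m; "tcp_pos": TCP position; "orientation": TCP orientation; "force": force on the tool from outside, world axes, zero at the start; "torque": the same for the moment, N m; "grip_width": opening from 0.0 (shut) to 1.0 (fully open); "grasp_force": force on a finger pad.
Only numpy, scipy, OpenCV 4.12 (cv2) and the standard library are available. Lean on these libraries where they do the work, as an engineer would, in place of code of your own. Each camera call takes 0.05 s, during which the arm holds its last target. There are 200 camera calls.

TASK

One of the three identical closed tins has the steel drink-chilling ball rolling loose inside; in the other two nothing moves. Lift and gently rock the tins end to end, twice back and forth for the right one, to feel which it is, and press that tin fully home, level, between the two sprung catches of the serving caddy without forcing it. Keep the tins lid up, leave the other two standing where they stood, and do not disturb the other things.

Things in the scene. Friction and masses are not known exactly. Their poses are not given: they have to be found in the camera images.
- tin_1_mid (a point): one of three identical closed, opaque aluminium tins, 120 mm long (x axis), 54 wide (y), 46 high (z). This point is its centre, 23 mm above its underside. Weight with contents 120 to 430 g, different each time; it does not tell what is inside. In the tin with the ball, a steel ball (30 mm, 110 g) rolls freely over 82 mm from end to end; 15 degrees of tilt roll it across in 0.3 s
- tin_2_mid (a point): one of three identical closed, opaque aluminium tins, 120 mm long (x axis), 54 wide (y), 46 high (z). This point is its centre, 23 mm above its underside. Weight with contents 120 to 430 g, different each time; it does not tell what is inside. In the tin with the ball, a steel ball (30 mm, 110 g) rolls freely over 82 mm from end to end; 15 degrees of tilt roll it across in 0.3 s
- tin_3_mid (a point): one of three identical closed, opaque aluminium tins, 120 mm long (x axis), 54 wide (y), 46 high (z). This point is its centre, 23 mm above its underside. Weight with contents 120 to 430 g, different each time; it does not tell what is inside. In the tin with the ball, a steel ball (30 mm, 110 g) rolls freely over 82 mm from end to end; 15 degrees of tilt roll it across in 0.3 s
- bay (a point): cradle of the wooden serving caddy, which is fixed to the table: where a seated tin's centre lies, 33 mm above the table; x along the cradle, z up. A tin goes in from above, long axis along x, either way round, down to the cradle floor 10 mm above the table. Over the middle 72 mm both long sides stay open for fingers. 118 mm off to +x two pots 100 mm high are fixed to the caddy
- catch (a point): rounded nose of the sprung steel leaf in the cradle's -x end block, 17 mm above the table; the +x one mirrors it. Each stands 2 mm in the tin's path, below a ramp: pushing a tin past them takes 15 to 30 N and 10 to 20 N on to the floor; its own weight does not do it. The end blocks, up to 38 mm above the table, flared at the sides, take 24 mm of each end with 1.5 to 2 mm of play
- packet: small carton, 44x73x85 mm, a loose bystander; origin under its centre
- cup: clear deli cup, 88 mm across and 69 mm tall, a loose bystander; origin under its centre

How it is judged:
By the outcome, as a careful person would: the job done as asked, in the order asked, and still so for the second after the job is handed in, with the robot touching nothing.
It also fails if it takes over 72 s, if anything falls off the work surface, if the arm or the gripper's body presses on something with over 40 N, if the wrist force passes 120 N, or if a joint passes its speed limit or range.

## Working session

There is one attempt and no reset: what is moved stays moved. The work goes in short steps, Python scripts to look and compute and a tool call to move; the robot and the scene stay as the last step left them, time stands still between calls to the robot, and variables do not carry over. Pictures are saved under pics/ and viewed, at most 10 in all, crops included, and the job is handed in when it is done.

Besides the shell and the picture viewer there is one more tool, called after ">>>" as name([rows], argument=value, ...), one row to a line, values as JSON. move_arm: Moves the arm, as the interface text tells. Its arguments: {"type":"object","properties":{"steps":{"type":"array"},"grip":{"type":"number"},"squeeze":{"type":"number"}},"required":["steps"]}

```bash
mkdir -p pics
cat > h.py <<'E'
import numpy as np, cv2
from scipy.spatial.transform import Rotation as R
from plant import status, vision, manip, nets
def toworld(cam,p):
    c=vision.get_calibration(cam)
    M=cv2.Rodrigues(np.array(c["rvec"],float))[0]
    return (np.asarray(p)-np.ravel(c["tvec"]))@M
def cloud(cam,d):
    K=np.array(vision.get_calibration(cam)["intrinsics"]);v,u=np.mgrid[:d.shape[0],:d.shape[1]]
    P=np.dstack([(u-K[0,2])/K[0,0]*d,(v-K[1,2])/K[1,1]*d,d])
    return toworld(cam,P.reshape(-1,3)).reshape(P.shape)
E
python3 - <<'E'
from h import *
s=status.get_state();print(s)
for c in("top","side"):
    im,d=vision.capture(c);cv2.imwrite(f"pics/{c}0.png",im[...,::-1]);np.save(f"{c}0.npy",d)
    for t in("tin_1_mid","bay","catch","packet","cup"):
        try:
            for r in nets.spot_in(c,t):print(c,t,round(r["score"],2),toworld(c,r["at"]).round(3))
        except Exception as e:print(c,t,e)
E
```

```text
{'clock': 0.0, 'joints': array([-1.27447844,  0.42671601,  0.07381652,  1.60659673, -0.03412523,
        1.11084088, -0.06711597]), 'joint_velocities': array([-0.00027154,  0.0006213 , -0.00219329, -0.00139492, -0.00153062,
        0.00120477, -0.0008989 ]), 'effort': array([-1.49507581e-03, -9.35852909e+01,  3.66605490e+00, -4.54187393e+01,
       -4.88133158e-02,  2.00713665e-02,  2.41126781e-04]), 'tcp_pos': array([0.29085369, 0.60859225, 0.18378982]), 'orientation': array([-6.94494617e-01, -3.06362949e+00,  2.01427953e-03]), 'force': array([ 0.28917705, -0.5979406 , -0.04538629]), 'torque': array([0.00791381, 0.02102707, 0.04204565]), 'grasp_force': 0.0, 'grip_width': 1.003805951426761}
top tin_1_mid 0.96 [ 0.61  -0.234  0.044]
top bay 0.69 [ 0.554 -0.382  0.01 ]
top catch 0.89 [ 0.552 -0.383  0.006]
top packet 0.88 [ 0.382 -0.106  0.087]
top packet 0.38 [ 0.553 -0.383  0.01 ]
top cup 0.9 [ 0.78  -0.186  0.026]
top cup 0.71 [ 0.552 -0.384  0.007]
side tin_1_mid 0.93 [ 0.611 -0.216  0.041]
side bay 0.7 [ 0.566 -0.369  0.012]
side catch 0.96 [ 0.565 -0.366  0.013]
side packet 0.93 [ 0.377 -0.088  0.069]
side cup 0.65 [ 0.768 -0.195  0.047]
side cup 0.17 [ 0.609 -0.216  0.042]
```

View pics/top0.png

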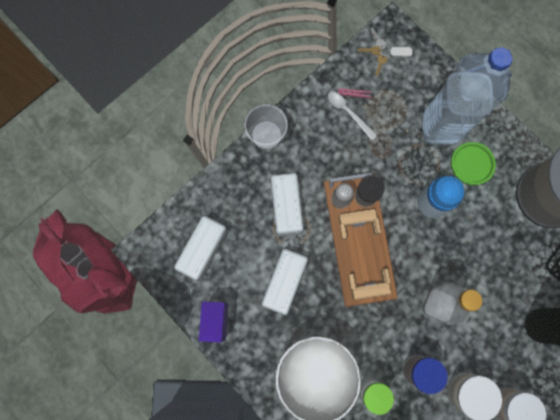

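View pics/side0.png

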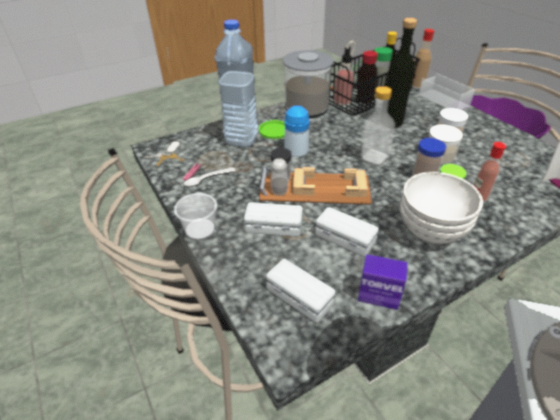

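The top view shows three tins at about (287,204), (200,248) and (285,282). The caddy has end blocks at about (360,220) and (370,285), and its pots are at about (345,190) and (370,190). The packet is at (212,321) and the cup at (266,127).

Run:
```python
from h import *
im=cv2.imread("pics/top0.png");d=np.load("top0.npy");W=cloud("top",d)
def rect(m,name):
    p=W[m];q=p[:,:2].astype(np.float32)
    (c,s,a)=cv2.minAreaRect((q*1000).astype(np.float32));b=cv2.boxPoints((c,s,a))
    e=b[1]-b[0];f=b[2]-b[1];l=e if np.hypot(*e)>np.hypot(*f) else f
    print(name,m.sum(),np.round(c,1),np.round(s,1),"long yaw",round(np.degrees(np.arctan2(l[1],l[0]))%180,1),"z",np.percentile(p[:,2],[5,50,95]).round(3), "median",np.median(q,0).round(3))
for (u,v) in [(287,204),(200,248),(285,282)]:
    m=np.zeros(d.shape,bool);m[v-45:v+45,u-45:u+45]=1
    mm=m&(abs(W[...,2]-W[v,u,2])<.012)&(im.min(2)>130)
    n,l,st,ce=cv2.connectedComponentsWithStats(mm.astype(np.uint8))
    rect(l==l[v,u],(u,v))
print("table z",np.median(W[150:300,230:250,2]))
# caddy: brown/tan blobs
hsv=cv2.cvtColor(im,cv2.COLOR_BGR2HSV)
m=np.zeros(d.shape,bool);m[165:315,315:405]=1
br=m&(hsv[...,1]>70)&(hsv[...,0]<25)
n,l,st,ce=cv2.connectedComponentsWithStats((br).astype(np.uint8));i=1+st[1:,4].argmax();rect(l==i,"caddy all")
hi=(l==i)&(W[...,2]>.025)&(W[...,2]<.055)
n,l2,st,ce=cv2.connectedComponentsWithStats(hi.astype(np.uint8))
for k in range(1,n):
    if st[k,4]>60: rect(l2==k,("block",ce[k].round()))
for n_,(u,v) in dict(pot1=(345,190),pot2=(370,190),packet=(212,321),cup=(266,127),bowl=(320,380)).items(): print(n_,W[v,u].round(3))
for c in ("top",): print(toworld(c,[0,0,0]))
cv2.imwrite("pics/caddy.png",cv2.resize(im[160:320,180:410],None,fx=3.4,fy=3.4,interpolation=2))
```

```text
(287, 204) 1544 [ 615.4 -235.7] [119.3  52.9] long yaw 7.9 z [0.042 0.046 0.049] median [ 0.614 -0.236]
(200, 248) 1594 [520.8 -68.4] [ 53.4 117.8] long yaw 154.9 z [0.042 0.046 0.05 ] median [ 0.52  -0.069]
(285, 282) 1651 [ 460.2 -236.5] [ 53.4 117.8] long yaw 160.3 z [0.042 0.046 0.049] median [ 0.459 -0.236]
table z 0.00012753856268018767
caddy all 5365 [ 542.3 -330.5] [258.7 239. ] long yaw 6.9 z [0.007 0.011 0.037] median [ 0.524 -0.388]
('block', array([359., 220.])) 587 [ 581.  -382.8] [50.4 79.2] long yaw 100.3 z [0.03  0.035 0.039] median [ 0.589 -0.38 ]
('block', array([371., 287.])) 613 [ 460.7 -405.1] [49.7 79.2] long yaw 100.9 z [0.031 0.035 0.039] median [ 0.451 -0.409]
pot1 [ 0.632 -0.346  0.1  ]
pot2 [ 0.637 -0.396  0.085]
packet [ 0.381 -0.106  0.084]
cup [ 0.786 -0.188  0.004]
bowl [ 0.278 -0.308  0.051]
[ 0.39949026 -0.22753542  1.0793045 ]
```

View pics/caddy.png

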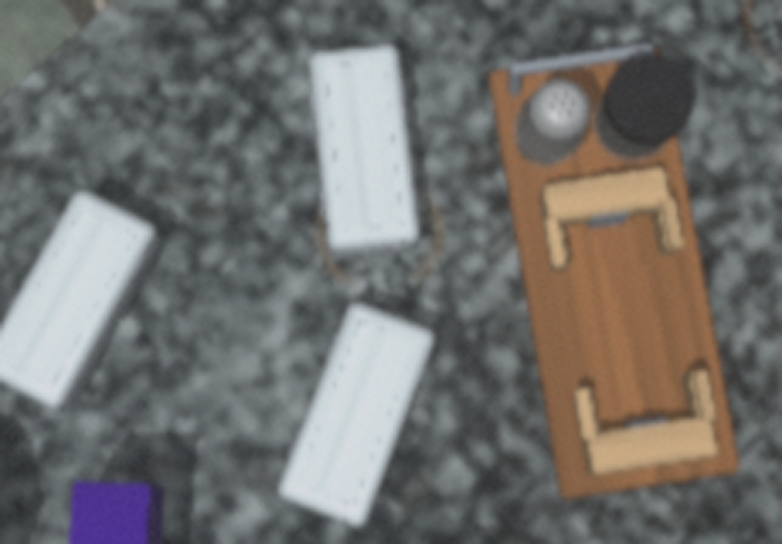

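The crop shows the cradle with both leaf catches, and its side arms leave the middle open. The bay comes out at about (0.521,-0.394) with yaw 10.5°. Next I work out the moves to each tin.

```bash
cat >> h.py <<'E'
def go(x,y,z,longyaw):
    s=status.get_state();M=R.from_rotvec(s["orientation"]).as_matrix();ty=np.degrees(np.arctan2(M[1,1],M[0,1]))
    dy=(longyaw+90-ty+90)%180-90
    print("TCP",s["tcp_pos"].round(4),"tooly yaw",ty.round(2),"j",s["joints"].round(2),"-> shift",(np.array([x,y,z])-s["tcp_pos"]).round(4),"yaw",round(dy,2),"down",M[:,2].round(3))
E
python3 - <<'E'
from h import *
go(.5208,-.0684,.15,154.9);go(.615,-.2357,.15,7.9);go(.460,-.2365,.15,160.3);go(.521,-.394,.15,10.5)
print(vision.get_calibration("wrist"))
E
```

```text
TCP [0.291  0.609  0.1845] tooly yaw 64.45 j [-1.27  0.43  0.07  1.61 -0.03  1.11 -0.07] -> shift [ 0.2298 -0.6774 -0.0345] yaw 0.45 down [-0. -0. -1.]
TCP [0.291  0.609  0.1845] tooly yaw 64.45 j [-1.27  0.43  0.07  1.61 -0.03  1.11 -0.07] -> shift [ 0.324  -0.8447 -0.0345] yaw 33.45 down [-0. -0. -1.]
TCP [0.291  0.609  0.1845] tooly yaw 64.45 j [-1.27  0.43  0.07  1.61 -0.03  1.11 -0.07] -> shift [ 0.169  -0.8455 -0.0345] yaw 5.85 down [-0. -0. -1.]
TCP [0.291  0.609  0.1845] tooly yaw 64.45 j [-1.27  0.43  0.07  1.61 -0.03  1.11 -0.07] -> shift [ 0.23   -1.003  -0.0345] yaw 36.05 down [-0. -0. -1.]
{'intrinsics': array([[325.1922621 ,   0.        , 274.70670418],
       [  0.        , 325.1922621 , 213.30299665],
       [  0.        ,   0.        ,   1.        ]]), 'mount': array([[-2.44854022e-04, -9.59963593e-01, -2.80124686e-01,
         8.21114149e-02],
       [ 9.99999894e-01, -3.44581447e-04,  3.06762142e-04,
         2.65357494e-04],
       [-3.91006258e-04, -2.80124581e-01,  9.59963575e-01,
        -2.00693010e-01],
       [ 0.00000000e+00,  0.00000000e+00,  0.00000000e+00,
         1.00000000e+00]])}
```

>>> move_arm([
  {"x":0.23,"y":-0.677,"z":-0.034,"yaw":0.5},
  {"x":0.23,"y":-0.677,"z":-0.034,"yaw":0.5},
  {"x":0.23,"y":-0.677,"z":-0.034,"yaw":0.5},
  {"x":0.23,"y":-0.677,"z":-0.034,"yaw":0.5},
  {"x":0.23,"y":-0.677,"z":-0.034,"yaw":0.5},
  {"x":0.23,"y":-0.677,"z":-0.034,"yaw":0.5},
  {"x":0.23,"y":-0.677,"z":-0.034,"yaw":0.5},
  {"x":0.23,"y":-0.677,"z":-0.034,"yaw":0.5},
  {"x":0.23,"y":-0.677,"z":-0.034,"yaw":0.5},
  {"x":0.23,"y":-0.677,"z":-0.034,"yaw":0.5},
  {"x":0.23,"y":-0.677,"z":-0.034,"yaw":0.5},
  {"x":0.23,"y":-0.677,"z":-0.034,"yaw":0.5},
  {"x":0.23,"y":-0.677,"z":-0.034,"yaw":0.5},
  {"x":0.23,"y":-0.677,"z":-0.034,"yaw":0.5},
  {"x":0.23,"y":-0.677,"z":-0.034,"yaw":0.5},
  {"x":0.23,"y":-0.677,"z":-0.034,"yaw":0.5},
  {"x":0.23,"y":-0.677,"z":-0.034,"yaw":0.5},
  {"x":0.23,"y":-0.677,"z":-0.034,"yaw":0.5},
  {"x":0.23,"y":-0.677,"z":-0.034,"yaw":0.5},
  {"x":0.23,"y":-0.677,"z":-0.034,"yaw":0.5},
], grip=0.094)

```text
clock: 2.27
tcp_pos: [0.5209, -0.0683, 0.1504]
orientation: [-0.683, -3.066, 0.0]
force: [0.1, 0.3, 0.2]
grip_width: 1.001
grasp_force: 0.0
```

```bash
cat >> h.py <<'E'
def wcloud(d,s):
    c=vision.get_calibration("wrist");K=c["intrinsics"];v,u=np.mgrid[:d.shape[0],:d.shape[1]]
    x=(u-K[0,2])/K[0,0];y=(v-K[1,2])/K[1,1];r=np.hypot(x,y)+1e-9
    t=np.minimum(r,1.5);k=np.tan(t)/r
    P=np.dstack([x*k*d,y*k*d,d])
    M=c["mount"];P=P@M[:3,:3].T+M[:3,3]
    return P@R.from_rotvec(s["orientation"]).as_matrix().T+s["tcp_pos"]
def wlook(name):
    s=status.get_state();im,d=vision.capture("wrist");cv2.imwrite(f"pics/{name}.png",im[...,::-1])
    return im,d,wcloud(d,s),s
def tinrect(W,im,c,zr=(.036,.056),rad=.085):
    m=(W[...,2]>zr[0])&(W[...,2]<zr[1])&(np.hypot(W[...,0]-c[0],W[...,1]-c[1])<rad)&(im.min(2)>100)
    n,l,st,_=cv2.connectedComponentsWithStats(m.astype(np.uint8));l=l==1+st[1:,4].argmax()
    q=(W[l][:,:2]*1000).astype(np.float32);(c,s_,a)=cv2.minAreaRect(q);b=cv2.boxPoints((c,s_,a))
    e=b[1]-b[0];f=b[2]-b[1];L=e if np.hypot(*e)>np.hypot(*f) else f
    print("tin",l.sum(),np.round(c,1),np.round(s_,1),"yaw",round(np.degrees(np.arctan2(L[1],L[0]))%180,1),"z",np.median(W[l][:,2]).round(4))
E
python3 - <<'E'
from h import *
im,d,W,s=wlook("w1");tinrect(W,im,(.5208,-.0684))
go(.5208,-.0684,.008,154.9)
E
```

```text
tin 6277 [521.  -67.7] [ 55.  118.2] yaw 154.2 z 0.0465
TCP [ 0.5209 -0.0673  0.1504] tooly yaw 64.97 j [-0.41  0.23  0.48  2.   -0.13  0.94  1.28] -> shift [-1.000e-04 -1.100e-03 -1.424e-01] yaw -0.07 down [-0.  0. -1.]
```

View pics/w1.png

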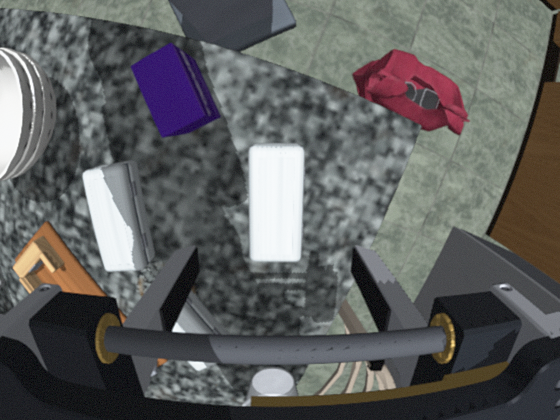

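The wrist view agrees with the top estimate to about 1 mm. The tin at (276,203) is centred between the fingers, so I go down.

>>> move_arm([
  {"x":0,"y":0,"z":-0.04},
  {"x":0,"y":0,"z":-0.08},
  {"x":0,"y":0,"z":-0.115},
  {"x":0,"y":0,"z":-0.135},
  {"x":0,"y":0,"z":-0.142},
  {"x":0,"y":0,"z":-0.142},
])

```text
invalid input
```

>>> move_arm([
  {"z":0},
  {"z":0},
  {"z":0},
  {"z":0},
  {"z":0},
  {"z":0},
  {"z":0},
], grip=0.04, squeeze=35)

```text
invalid input
```

>>> move_arm([
  {"x":0,"y":0,"z":-0.04,"yaw":0},
  {"x":0,"y":0,"z":-0.08,"yaw":0},
  {"x":0,"y":0,"z":-0.115,"yaw":0},
  {"x":0,"y":0,"z":-0.135,"yaw":0},
  {"x":0,"y":0,"z":-0.142,"yaw":0},
  {"x":0,"y":0,"z":-0.142,"yaw":0},
])

```text
clock: 2.82
tcp_pos: [0.52, -0.0668, 0.0074]
orientation: [-0.678, -3.065, 0.001]
force: [-0.5, -0.2, 0.2]
grip_width: 1.0
grasp_force: 0.0
```

>>> move_arm([
  {"x":0,"y":0,"z":0,"yaw":0},
  {"x":0,"y":0,"z":0,"yaw":0},
  {"x":0,"y":0,"z":0,"yaw":0},
  {"x":0,"y":0,"z":0,"yaw":0},
  {"x":0,"y":0,"z":0,"yaw":0},
  {"x":0,"y":0,"z":0,"yaw":0},
  {"x":0,"y":0,"z":0,"yaw":0},
], grip=0.04, squeeze=35)

```text
clock: 3.4
tcp_pos: [0.5213, -0.0679, 0.0088]
orientation: [0.681, 3.066, 0.0]
force: [-1.9, 0.8, 6.6]
grip_width: 0.574
grasp_force: 35.0
```

>>> move_arm([
  {"x":0,"y":0,"z":0.01,"yaw":0},
  {"x":0,"y":0,"z":0.03,"yaw":0},
  {"x":0,"y":0,"z":0.06,"yaw":0},
  {"x":0,"y":0,"z":0.09,"yaw":0},
  {"x":0,"y":0,"z":0.11,"yaw":0},
  {"x":0,"y":0,"z":0.12,"yaw":0},
  {"x":0,"y":0,"z":0.12,"yaw":0},
  {"x":0,"y":0,"z":0.12,"yaw":0},
  {"x":0,"y":0,"z":0.12,"yaw":0},
])

```text
clock: 4.15
tcp_pos: [0.5202, -0.0679, 0.1273]
orientation: [-0.68, -3.065, 0.001]
force: [-0.7, 0.1, -2.7]
grip_width: 0.574
grasp_force: 35.0
```

```bash
cat >> h.py <<'E'
def feel(n=5):
    A=[]
    for i in range(n):
        s=status.get_state();M=R.from_rotvec(s["orientation"]).as_matrix()
        A.append(np.r_[s["torque"]@M[:,1],s["torque"]@M[:,0],s["force"][2]])
        if i<n-1: vision.capture("side")
    A=np.array(A);print("t",round(s["clock"],2),"Ty",A[:,0].round(3),"mean",A[:,0].mean().round(4),"Tx",A[:,1].mean().round(3),"Fz",A[:,2].mean().round(2),"grip",round(s["grasp_force"],1),round(s["grip_width"],3))
E
python3 -c "
from h import *
feel()"
```

```text
t 4.35 Ty [ 0.027  0.017 -0.023 -0.006 -0.005] mean 0.0018 Tx 0.005 Fz -1.96 grip 35.0 0.569
```

>>> move_arm([
  {"x":0.02,"y":-0.009,"z":0,"yaw":0},
  {"x":0.054,"y":-0.025,"z":0,"yaw":0},
  {"x":0.088,"y":-0.041,"z":0,"yaw":0},
  {"x":0.104,"y":-0.049,"z":0,"yaw":0},
  {"x":0.104,"y":-0.049,"z":0,"yaw":0},
  {"x":0.104,"y":-0.049,"z":0,"yaw":0},
])

```text
clock: 4.85
tcp_pos: [0.6248, -0.1177, 0.1271]
orientation: [-0.682, -3.065, 0.002]
force: [-0.8, 0.2, -1.3]
grip_width: 0.572
grasp_force: 35.0
```

```bash
python3 -c "
from h import *
feel()"
```

```text
t 5.05 Ty [ 0.013  0.081 -0.006 -0.018  0.003] mean 0.0147 Tx 0.007 Fz -1.55 grip 35.0 0.573
```

>>> move_arm([
  {"x":-0.02,"y":0.009,"z":0,"yaw":0},
  {"x":-0.054,"y":0.025,"z":0,"yaw":0},
  {"x":-0.088,"y":0.041,"z":0,"yaw":0},
  {"x":-0.104,"y":0.049,"z":0,"yaw":0},
  {"x":-0.104,"y":0.049,"z":0,"yaw":0},
  {"x":-0.104,"y":0.049,"z":0,"yaw":0},
])

```text
clock: 5.55
tcp_pos: [0.5205, -0.0669, 0.1292]
orientation: [0.678, 3.067, 0.002]
force: [0.8, -0.6, -2.2]
grip_width: 0.569
grasp_force: 35.0
```

```bash
python3 -c "
from h import *
feel()"
```

```text
t 5.75 Ty [ 0.012 -0.056 -0.011  0.036 -0.019] mean -0.0079 Tx -0.021 Fz -2.02 grip 35.0 0.572
```

Nothing moves in this tin: Ty stays at about 0, where the ball at an end would give ±0.04. I put it back.

>>> move_arm([
  {"x":0,"y":0,"z":-0.03,"yaw":0},
  {"x":0,"y":0,"z":-0.065,"yaw":0},
  {"x":0,"y":0,"z":-0.095,"yaw":0},
  {"x":0,"y":0,"z":-0.11,"yaw":0},
  {"x":0,"y":0,"z":-0.117,"yaw":0},
  {"x":0,"y":0,"z":-0.12,"yaw":0},
  {"x":0,"y":0,"z":-0.12,"yaw":0},
  {"x":0,"y":0,"z":-0.12,"yaw":0},
])

```text
clock: 6.42
tcp_pos: [0.5218, -0.0685, 0.0089]
orientation: [0.682, 3.066, -0.0]
force: [-0.0, 0.0, -2.4]
grip_width: 0.572
grasp_force: 35.0
```

>>> move_arm([
  {"x":0,"y":0,"z":0,"yaw":0},
  {"x":0,"y":0,"z":0,"yaw":0},
  {"x":0,"y":0,"z":0,"yaw":0},
  {"x":0,"y":0,"z":0,"yaw":0},
  {"x":0,"y":0,"z":0.03,"yaw":0},
  {"x":0,"y":0,"z":0.07,"yaw":0},
  {"x":0,"y":0,"z":0.11,"yaw":0},
  {"x":0,"y":0,"z":0.142,"yaw":0},
], grip=0.094)

```text
clock: 7.08
tcp_pos: [0.5212, -0.0684, 0.1532]
orientation: [0.682, 3.066, 0.0]
force: [0.4, 0.6, 0.3]
grip_width: 0.998
grasp_force: 0.0
```

```bash
python3 -c "
from h import *
go(.460,-.2365,.15,160.3)"
```

```text
TCP [ 0.5212 -0.0684  0.1532] tooly yaw 64.91 j [-0.43  0.23  0.52  2.   -0.14  0.95  1.29] -> shift [-0.0612 -0.1681 -0.0032] yaw 5.39 down [ 0.001 -0.    -1.   ]
```

>>> move_arm([
  {"x":-0.061,"y":-0.168,"z":0,"yaw":5.5},
  {"x":-0.061,"y":-0.168,"z":0,"yaw":5.5},
  {"x":-0.061,"y":-0.168,"z":0,"yaw":5.5},
  {"x":-0.061,"y":-0.168,"z":0,"yaw":5.5},
  {"x":-0.061,"y":-0.168,"z":0,"yaw":5.5},
  {"x":-0.061,"y":-0.168,"z":0,"yaw":5.5},
  {"x":-0.061,"y":-0.168,"z":0,"yaw":5.5},
])

```text
clock: 7.67
tcp_pos: [0.4599, -0.2364, 0.1506]
orientation: [0.536, 3.095, 0.0]
force: [0.0, 0.3, 0.5]
grip_width: 1.0
grasp_force: 0.0
```

```bash
python3 -c "
from h import *
im,d,W,s=wlook('w2');tinrect(W,im,(.46,-.2365));tinrect(W,im,(.5208,-.0684))
go(.460,-.2365,.008,160.3)"
```

```text
tin 6130 [ 459.8 -235.1] [ 53.6 117.1] yaw 160.2 z 0.0465
tin 4524 [521.2 -68.8] [ 54.  119.8] yaw 154.0 z 0.0464
TCP [ 0.4603 -0.2355  0.1505] tooly yaw 70.46 j [-0.16  0.23  0.59  2.02 -0.16  0.94  1.74] -> shift [-0.0003 -0.001  -0.1425] yaw -0.16 down [ 0.  0. -1.]
```

>>> move_arm([
  {"x":0,"y":0,"z":-0.04,"yaw":0},
  {"x":0,"y":0,"z":-0.08,"yaw":0},
  {"x":0,"y":0,"z":-0.115,"yaw":0},
  {"x":0,"y":0,"z":-0.135,"yaw":0},
  {"x":0,"y":0,"z":-0.142,"yaw":0},
  {"x":0,"y":0,"z":-0.142,"yaw":0},
])

```text
clock: 8.22
tcp_pos: [0.4596, -0.2347, 0.0072]
orientation: [-0.53, -3.094, -0.0]
force: [-0.5, 0.2, 1.0]
grip_width: 0.999
grasp_force: 0.0
```

>>> move_arm([
  {"x":0,"y":0,"z":0,"yaw":0},
  {"x":0,"y":0,"z":0,"yaw":0},
  {"x":0,"y":0,"z":0,"yaw":0},
  {"x":0,"y":0,"z":0,"yaw":0},
  {"x":0,"y":0,"z":0,"yaw":0},
  {"x":0,"y":0,"z":0,"yaw":0},
  {"x":0,"y":0,"z":0,"yaw":0},
], grip=0.04, squeeze=35)

```text
clock: 8.8
tcp_pos: [0.4603, -0.236, 0.0088]
orientation: [0.533, 3.095, 0.0]
force: [-1.7, 0.5, 7.9]
grip_width: 0.572
grasp_force: 35.0
```

>>> move_arm([
  {"x":0,"y":0,"z":0.01,"yaw":0},
  {"x":0,"y":0,"z":0.03,"yaw":0},
  {"x":0,"y":0,"z":0.07,"yaw":0},
  {"x":0,"y":0,"z":0.11,"yaw":0},
  {"x":0,"y":0,"z":0.13,"yaw":0},
  {"x":0,"y":0,"z":0.14,"yaw":0},
  {"x":0,"y":0,"z":0.14,"yaw":0},
  {"x":0,"y":0,"z":0.14,"yaw":0},
  {"x":0,"y":0,"z":0.14,"yaw":0},
])

```text
clock: 9.55
tcp_pos: [0.4592, -0.2355, 0.147]
orientation: [-0.532, -3.094, -0.0]
force: [1.1, 0.1, -3.5]
grip_width: 0.57
grasp_force: 35.0
```

```bash
python3 -c "
from h import *
feel()"
```

```text
t 9.75 Ty [ 0.033 -0.043 -0.021 -0.002 -0.041] mean -0.0149 Tx 0.01 Fz -2.67 grip 35.0 0.57
```

>>> move_arm([
  {"x":0.02,"y":-0.007,"z":0,"yaw":0},
  {"x":0.056,"y":-0.02,"z":0,"yaw":0},
  {"x":0.092,"y":-0.033,"z":0,"yaw":0},
  {"x":0.108,"y":-0.039,"z":0,"yaw":0},
  {"x":0.108,"y":-0.039,"z":0,"yaw":0},
  {"x":0.108,"y":-0.039,"z":0,"yaw":0},
])

```text
clock: 10.25
tcp_pos: [0.5678, -0.2753, 0.147]
orientation: [-0.533, -3.094, 0.001]
force: [-1.2, 0.1, -2.7]
grip_width: 0.573
grasp_force: 35.0
```

```bash
python3 -c "
from h import *
feel()"
```

```text
t 10.45 Ty [0.029 0.081 0.042 0.087 0.007] mean 0.0495 Tx 0.01 Fz -2.03 grip 35.0 0.57
```

>>> move_arm([
  {"x":-0.02,"y":0.007,"z":0,"yaw":0},
  {"x":-0.056,"y":0.02,"z":0,"yaw":0},
  {"x":-0.092,"y":0.033,"z":0,"yaw":0},
  {"x":-0.108,"y":0.039,"z":0,"yaw":0},
  {"x":-0.108,"y":0.039,"z":0,"yaw":0},
  {"x":-0.108,"y":0.039,"z":0,"yaw":0},
])

```text
clock: 10.95
tcp_pos: [0.4596, -0.2353, 0.1492]
orientation: [0.532, 3.094, 0.002]
force: [0.7, 0.1, -1.9]
grip_width: 0.57
grasp_force: 35.0
```

```bash
python3 -c "
from h import *
feel()"
```

```text
t 11.15 Ty [-0.047 -0.071 -0.039 -0.026 -0.083] mean -0.053 Tx -0.011 Fz -2.19 grip 35.0 0.57
```

This tin has the ball: Ty swings +0.05 → −0.05, close to the predicted 0.088 change. I rock it more so it gets two full back-and-forths.

>>> move_arm([
  {"x":0.02,"y":-0.007,"z":0,"yaw":0},
  {"x":0.056,"y":-0.02,"z":0,"yaw":0},
  {"x":0.092,"y":-0.033,"z":0,"yaw":0},
  {"x":0.108,"y":-0.039,"z":0,"yaw":0},
  {"x":0.108,"y":-0.039,"z":0,"yaw":0},
  {"x":0.108,"y":-0.039,"z":0,"yaw":0},
  {"x":0.108,"y":-0.039,"z":0,"yaw":0},
])

```text
clock: 11.73
tcp_pos: [0.5673, -0.2752, 0.1478]
orientation: [-0.534, -3.094, 0.0]
force: [-1.3, -0.4, -1.6]
grip_width: 0.573
grasp_force: 35.0
```

```bash
python3 -c "
from h import *
feel(4)"
```

```text
t 11.88 Ty [0.009 0.043 0.027 0.033] mean 0.028 Tx -0.016 Fz -1.74 grip 35.0 0.572
```

>>> move_arm([
  {"x":-0.02,"y":0.007,"z":0,"yaw":0},
  {"x":-0.056,"y":0.02,"z":0,"yaw":0},
  {"x":-0.092,"y":0.033,"z":0,"yaw":0},
  {"x":-0.108,"y":0.039,"z":0,"yaw":0},
  {"x":-0.108,"y":0.039,"z":0,"yaw":0},
  {"x":-0.108,"y":0.039,"z":0,"yaw":0},
  {"x":-0.108,"y":0.039,"z":0,"yaw":0},
])

```text
clock: 12.47
tcp_pos: [0.4609, -0.2359, 0.149]
orientation: [0.532, 3.095, 0.0]
force: [0.5, 0.1, -2.1]
grip_width: 0.569
grasp_force: 35.0
```

```bash
python3 -c "
from h import *
feel(4)"
```

```text
t 12.62 Ty [-0.014 -0.043 -0.05  -0.04 ] mean -0.0368 Tx -0.035 Fz -2.23 grip 35.0 0.572
```

>>> move_arm([
  {"x":0.02,"y":-0.007,"z":0,"yaw":0},
  {"x":0.056,"y":-0.02,"z":0,"yaw":0},
  {"x":0.092,"y":-0.033,"z":0,"yaw":0},
  {"x":0.108,"y":-0.039,"z":0,"yaw":0},
  {"x":0.108,"y":-0.039,"z":0,"yaw":0},
  {"x":0.108,"y":-0.039,"z":0,"yaw":0},
  {"x":0.108,"y":-0.039,"z":0,"yaw":0},
])

```text
clock: 13.2
tcp_pos: [0.5673, -0.2752, 0.1478]
orientation: [-0.534, -3.094, 0.001]
force: [-0.2, 0.7, -2.7]
grip_width: 0.575
grasp_force: 35.0
```

```bash
python3 -c "
from h import *
feel(4)"
```

```text
t 13.35 Ty [0.013 0.037 0.04  0.022] mean 0.0278 Tx 0.008 Fz -2.08 grip 35.0 0.57
```

>>> move_arm([
  {"x":-0.02,"y":0.007,"z":0,"yaw":0},
  {"x":-0.056,"y":0.02,"z":0,"yaw":0},
  {"x":-0.092,"y":0.033,"z":0,"yaw":0},
  {"x":-0.108,"y":0.039,"z":0,"yaw":0},
  {"x":-0.108,"y":0.039,"z":0,"yaw":0},
  {"x":-0.108,"y":0.039,"z":0,"yaw":0},
  {"x":-0.108,"y":0.039,"z":0,"yaw":0},
])

```text
clock: 13.93
tcp_pos: [0.4609, -0.236, 0.149]
orientation: [0.532, 3.095, 0.0]
force: [-0.1, -0.3, -1.8]
grip_width: 0.57
grasp_force: 35.0
```

```bash
python3 -c "
from h import *
feel(4)
go(.521,-.394,.15,10.5)"
```

```text
t 14.08 Ty [-0.064 -0.052 -0.037 -0.041] mean -0.0483 Tx -0.02 Fz -2.11 grip 35.0 0.572
TCP [ 0.4607 -0.2363  0.1484] tooly yaw 70.46 j [-0.2   0.24  0.64  2.02 -0.17  0.93  1.76] -> shift [ 0.0603 -0.1577  0.0016] yaw 30.04 down [-0.    -0.001 -1.   ]
```

The ball is confirmed, so I carry this tin to above the bay.

>>> move_arm([
  {"x":0.06,"y":-0.158,"z":0,"yaw":30},
  {"x":0.06,"y":-0.158,"z":0,"yaw":30},
  {"x":0.06,"y":-0.158,"z":0,"yaw":30},
  {"x":0.06,"y":-0.158,"z":0,"yaw":30},
  {"x":0.06,"y":-0.158,"z":0,"yaw":30},
  {"x":0.06,"y":-0.158,"z":0,"yaw":30},
  {"x":0.06,"y":-0.158,"z":0,"yaw":30},
  {"x":0.06,"y":-0.158,"z":0,"yaw":30},
], squeeze=55)

```text
clock: 14.75
tcp_pos: [0.5199, -0.3935, 0.1478]
orientation: [0.284, -3.128, -0.001]
force: [-0.3, -0.4, -2.6]
grip_width: 0.565
grasp_force: 55.0
```

Run:
```python
from h import *
im,d,W,s=wlook('w3');np.save("w3.npy",W);go(.521,-.394,.06,10.5)
tinrect(W,im,s["tcp_pos"][:2],zr=(.15,.21))
b=im.astype(int);tan=(W[...,2]>.028)&(W[...,2]<.048)&(np.hypot(W[...,0]-.521,W[...,1]+.394)<.11)
n,l,st,ce=cv2.connectedComponentsWithStats(tan.astype(np.uint8))
for k in range(1,n):
    if st[k,4]>100:
        q=(W[l==k][:,:2]*1000).astype(np.float32);print(st[k,4],ce[k].round(),cv2.minAreaRect(q))
```

```text
TCP [ 0.5201 -0.3931  0.1481] tooly yaw 100.44 j [ 0.16  0.46  0.52  1.72 -0.26  1.03  2.53] -> shift [ 0.0009 -0.0009 -0.0881] yaw 0.06 down [-0.001  0.001 -1.   ]
tin 16884 [ 514.2 -399. ] [105.6  67.8] yaw 10.2 z 0.1853
2286 [274. 134.] ((456.4857482910156, -404.86383056640625), (40.52784729003906, 78.49658203125), 10.987590789794922)
```

View pics/w3.png

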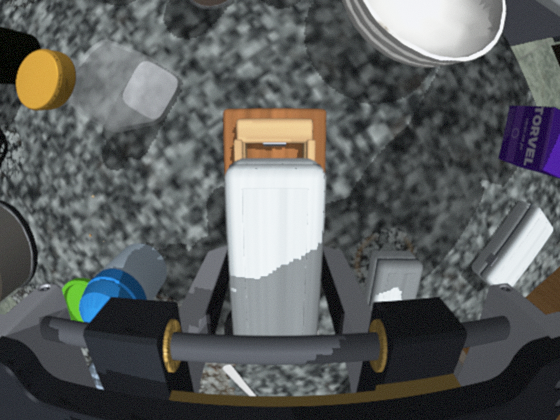

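The tin in hand covers (228–324, 160–340). The −x end block and its catch show beyond it at about (274,135), laterally in line. I now measure the remaining offset within this same picture.

Run:
```python
from h import *
W=np.load("w3.npy");im=cv2.imread("pics/w3.png")
t=np.radians(10.45);a=np.array([np.cos(t),np.sin(t)]);n=np.array([-a[1],a[0]])
A=W[...,:2]@a*1000;N=W[...,:2]@n*1000;Z=W[...,2]*1000
m=np.zeros(A.shape,bool);m[155:235,215:335]=1
top=m&(Z>181)&(Z<192)&(im.min(2)>60)
print("tin top: along min pct",np.percentile(A[top],[0,.5,1,2,5]).round(1))
for r in(170,185,200,215):
    k=top[r];print(r,"N",N[r][k].min().round(1),N[r][k].max().round(1),((N[r][k].min()+N[r][k].max())/2).round(1),"A",A[r][k].mean().round(1),"Z",np.median(Z[r][k]).round(1))
b=np.zeros(A.shape,bool);b[110:165,215:335]=1;b&=(Z>28)&(Z<48)
print("block A",np.percentile(A[b],[0,1,50,99]).round(1))
for r in(124,130,136,145,152):
    k=b[r]
    if k.any():print(r,"N",N[r][k].min().round(1),N[r][k].max().round(1),((N[r][k].min()+N[r][k].max())/2).round(1),"A",A[r][k].mean().round(1),"Z",np.median(Z[r][k]).round(1))
# tin front edge line
for c in (250,275,300):
    k=np.where(top[:,c])[0];print(c,"first",k[0],A[k[0],c].round(1),Z[k[0],c].round(1),"tilt z",[(A[j,c].round(0),Z[j,c].round(1)) for j in k[::15]])
s=status.get_state();print("TCP A,N",s["tcp_pos"][:2]@a*1000,s["tcp_pos"][:2]@n*1000)
```

```text
tin top: along min pct [381.1 381.7 381.8 382.2 383.1]
170 N -505.8 -456.8 -481.3 A 383.0 Z 183.7
185 N -506.3 -455.0 -480.7 A 390.6 Z 185.2
200 N -506.0 -455.3 -480.7 A 398.5 Z 185.4
215 N -506.4 -454.9 -480.7 A 406.6 Z 185.4
block A [355.6 355.8 369.5 393.5]
124 N -517.6 -444.9 -481.2 A 360.7 Z 35.2
130 N -517.9 -444.8 -481.3 A 366.5 Z 35.5
136 N -518.0 -444.6 -481.3 A 372.3 Z 35.2
145 N -519.5 -442.9 -481.2 A 380.8 Z 37.1
152 N -519.9 -441.7 -480.8 A 387.6 Z 37.3
250 first 166 381.3 181.2 tilt z [(np.float64(381.0), np.float64(181.2)), (np.float64(389.0), np.float64(185.8)), (np.float64(396.0), np.float64(187.1)), (np.float64(405.0), np.float64(186.3)), (np.float64(413.0), np.float64(185.0))]
275 first 166 381.4 181.0 tilt z [(np.float64(381.0), np.float64(181.0)), (np.float64(388.0), np.float64(186.6)), (np.float64(396.0), np.float64(185.5)), (np.float64(404.0), np.float64(186.3)), (np.float64(413.0), np.float64(184.8))]
300 first 166 381.2 181.8 tilt z [(np.float64(381.0), np.float64(181.8)), (np.float64(389.0), np.float64(184.5)), (np.float64(396.0), np.float64(185.2)), (np.float64(404.0), np.float64(185.5)), (np.float64(413.0), np.float64(184.8))]
TCP A,N 440.1451594599858 -480.8732657313349
```

>>> move_arm([
  {"x":0.001,"y":-0.0003,"z":-0.03,"yaw":0},
  {"x":0.001,"y":-0.0003,"z":-0.06,"yaw":0},
  {"x":0.001,"y":-0.0003,"z":-0.085,"yaw":0},
  {"x":0.001,"y":-0.0003,"z":-0.097,"yaw":0},
  {"x":0.001,"y":-0.0003,"z":-0.097,"yaw":0},
  {"x":0.001,"y":-0.0003,"z":-0.097,"yaw":0},
])

```text
clock: 15.3
tcp_pos: [0.5213, -0.3939, 0.052]
orientation: [0.287, -3.128, -0.0]
force: [-0.1, -1.0, -1.6]
grip_width: 0.568
grasp_force: 55.0
```

>>> move_arm([
  {"x":0,"y":0,"z":-0.004,"yaw":0},
  {"x":0,"y":0,"z":-0.007,"yaw":0},
  {"x":0,"y":0,"z":-0.01,"yaw":0},
  {"x":0,"y":0,"z":-0.01,"yaw":0},
])

```text
clock: 15.63
tcp_pos: [0.5212, -0.3944, 0.0417]
orientation: [-0.286, 3.128, -0.0]
force: [-0.6, 0.1, -2.6]
grip_width: 0.572
grasp_force: 55.0
```

Run:
```python
from h import *
feel(3);print(status.get_state()["force"].round(1))
im,d=vision.capture("side");cv2.imwrite("pics/side1.png",cv2.resize(im[110:260,220:420,::-1],None,fx=4,fy=4,interpolation=2))
```

```text
t 15.73 Ty [-0.067 -0.053 -0.033] mean -0.0514 Tx -0.05 Fz -2.29 grip 55.0 0.571
[ 0.1  0.3 -2.8]
```

View pics/side1.png

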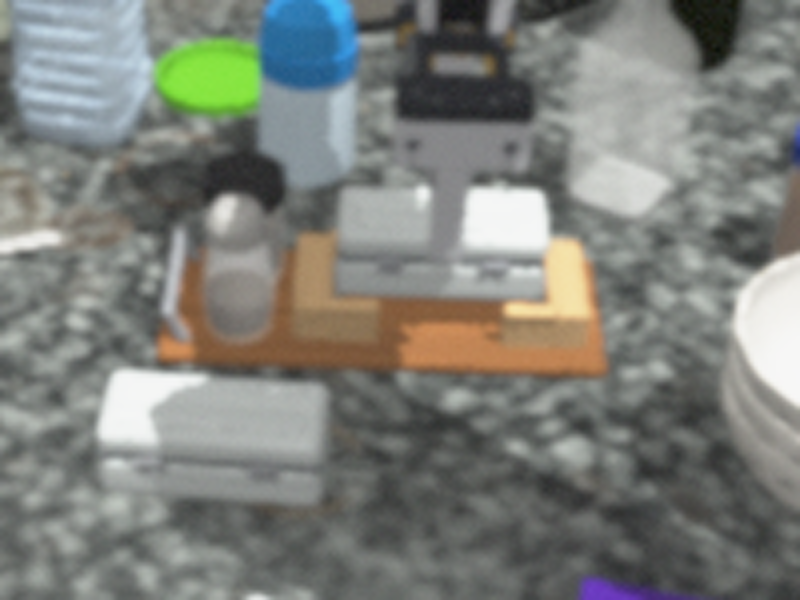

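The tin hangs level between the end blocks with no side force. I continue down to the catches.

>>> move_arm([
  {"x":0,"y":0,"z":-0.003,"yaw":0},
  {"x":0,"y":0,"z":-0.006,"yaw":0},
  {"x":0,"y":0,"z":-0.009,"yaw":0},
  {"x":0,"y":0,"z":-0.011,"yaw":0},
  {"x":0,"y":0,"z":-0.011,"yaw":0},
])

```text
clock: 16.2
tcp_pos: [0.5209, -0.395, 0.0309]
orientation: [-0.285, 3.128, -0.001]
force: [-2.4, -1.0, 4.7]
grip_width: 0.569
grasp_force: 55.0
```

>>> move_arm([
  {"x":0,"y":0,"z":-0.001,"yaw":0},
  {"x":0,"y":0,"z":-0.002,"yaw":0},
  {"x":0,"y":0,"z":-0.003,"yaw":0},
  {"x":0,"y":0,"z":-0.003,"yaw":0},
])

```text
clock: 16.53
tcp_pos: [0.5212, -0.395, 0.0286]
orientation: [-0.285, 3.128, -0.001]
force: [-5.3, 2.7, 15.8]
grip_width: 0.572
grasp_force: 55.0
```

>>> move_arm([
  {"x":-0.0006,"y":0.0003,"z":0,"yaw":0},
  {"x":-0.0006,"y":0.0003,"z":-0.001,"yaw":0},
  {"x":-0.0006,"y":0.0003,"z":-0.002,"yaw":0},
  {"x":-0.0006,"y":0.0003,"z":-0.002,"yaw":0},
])

```text
clock: 16.87
tcp_pos: [0.5209, -0.395, 0.0269]
orientation: [-0.285, 3.127, -0.002]
force: [-4.9, 0.8, 17.3]
grip_width: 0.569
grasp_force: 55.0
```

```bash
python3 -c "
from h import *
feel(3);s=status.get_state();print(s['force'].round(1),s['tcp_pos'].round(4))"
```

```text
t 16.97 Ty [0.66  0.731 0.629] mean 0.6733 Tx -0.552 Fz 17.31 grip 55.0 0.564
[-5.6  0.6 17.4] [ 0.5209 -0.3951  0.0269]
```

>>> move_arm([
  {"x":-0.0006,"y":0,"z":0,"yaw":0},
  {"x":-0.0012,"y":0,"z":0,"yaw":0},
  {"x":-0.0012,"y":0,"z":0,"yaw":0},
])

```text
clock: 17.22
tcp_pos: [0.5203, -0.3951, 0.0269]
orientation: [-0.285, 3.126, -0.003]
force: [-1.3, 0.3, 14.0]
grip_width: 0.574
grasp_force: 55.0
```

```bash
python3 -c "
from h import *
feel(3);s=status.get_state();print(s['force'].round(1),s['torque'].round(2),s['tcp_pos'].round(4))"
```

```text
t 17.32 Ty [-0.06  -0.051  0.029] mean -0.0272 Tx -0.111 Fz 14.48 grip 55.0 0.571
[-1.8 -0.  13.9] [ 0.11  0.05 -0.08] [ 0.5203 -0.3952  0.0269]
```

It is balanced now, so I press on.

>>> move_arm([
  {"x":-0.0002,"y":0,"z":-0.001,"yaw":0},
  {"x":-0.0002,"y":0,"z":-0.002,"yaw":0},
  {"x":-0.0002,"y":0,"z":-0.003,"yaw":0},
  {"x":-0.0002,"y":0,"z":-0.003,"yaw":0},
])

```text
clock: 17.65
tcp_pos: [0.5201, -0.3951, 0.0236]
orientation: [-0.286, 3.126, -0.003]
force: [-0.4, -0.8, 11.2]
grip_width: 0.568
grasp_force: 55.0
```

```bash
python3 -c "
from h import *
feel(2);s=status.get_state();print(s['force'].round(1),s['torque'].round(2),s['tcp_pos'].round(4))"
```

```text
t 17.7 Ty [-0.058 -0.011] mean -0.0345 Tx 0.175 Fz 10.79 grip 55.0 0.569
[-0.1 -1.2 10.3] [-0.16 -0.04 -0.08] [ 0.5202 -0.3951  0.0237]
```

>>> move_arm([
  {"x":0,"y":0,"z":-0.0015,"yaw":0},
  {"x":0,"y":0,"z":-0.003,"yaw":0},
  {"x":0,"y":0,"z":-0.004,"yaw":0},
  {"x":0,"y":0,"z":-0.004,"yaw":0},
])

```text
clock: 18.03
tcp_pos: [0.5202, -0.3951, 0.0195]
orientation: [-0.286, 3.126, -0.003]
force: [0.1, -0.8, 9.1]
grip_width: 0.569
grasp_force: 55.0
```

```bash
python3 -c "
from h import *
feel(2);s=status.get_state();print(s['force'].round(1),s['torque'].round(2),s['tcp_pos'].round(4))"
```

```text
t 18.08 Ty [-0.114 -0.092] mean -0.103 Tx 0.26 Fz 8.87 grip 55.0 0.565
[-0.3 -1.9  8.7] [-0.24 -0.14 -0.05] [ 0.5201 -0.395   0.0195]
```

>>> move_arm([
  {"x":0,"y":0,"z":-0.0007,"yaw":0},
  {"x":0,"y":0,"z":-0.0014,"yaw":0},
  {"x":0,"y":0,"z":-0.002,"yaw":0},
  {"x":0,"y":0,"z":-0.002,"yaw":0},
])

```text
clock: 18.42
tcp_pos: [0.5204, -0.3951, 0.0188]
orientation: [-0.285, 3.126, -0.002]
force: [-4.6, 2.5, 29.3]
grip_width: 0.568
grasp_force: 55.0
```

```bash
python3 -c "
from h import *
feel(2);s=status.get_state();print(s['force'].round(1),s['torque'].round(2),s['tcp_pos'].round(4))"
```

```text
t 18.47 Ty [0.878 0.876] mean 0.8766 Tx -1.575 Fz 28.9 grip 55.0 0.572
[-4.1  4.1 28.5] [1.36 1.14 0.03] [ 0.5204 -0.3951  0.0188]
```

The force jump means the floor is reached. I unload, release and check that the tin is level.

>>> move_arm([
  {"x":0,"y":0,"z":0.001,"yaw":0},
  {"x":0,"y":0,"z":0.001,"yaw":0},
])

```text
clock: 18.63
tcp_pos: [0.5202, -0.3951, 0.0189]
orientation: [-0.286, 3.126, -0.003]
force: [0.2, 0.2, 14.8]
grip_width: 0.567
grasp_force: 55.0
```

>>> move_arm([
  {"x":0,"y":0,"z":0,"yaw":0},
  {"x":0,"y":0,"z":0,"yaw":0},
  {"x":0,"y":0,"z":0,"yaw":0},
  {"x":0,"y":0,"z":0,"yaw":0},
  {"x":0,"y":0,"z":0.03,"yaw":0},
  {"x":0,"y":0,"z":0.07,"yaw":0},
  {"x":0,"y":0,"z":0.11,"yaw":0},
  {"x":0,"y":0,"z":0.13,"yaw":0},
  {"x":0,"y":0,"z":0.13,"yaw":0},
], grip=0.08)

```text
clock: 19.38
tcp_pos: [0.5208, -0.3957, 0.1525]
orientation: [-0.285, 3.123, -0.006]
force: [0.5, -0.9, 0.1]
grip_width: 0.847
grasp_force: 0.0
```

```bash
cat >> h.py <<'E'
def level(W,im):
    t=np.radians(10.45);a=np.array([np.cos(t),np.sin(t)]);n=np.array([-a[1],a[0]]);c=np.array([.5205,-.3945])
    A=(W[...,:2]-c)@a;N=(W[...,:2]-c)@n
    m=(abs(A)<.055)&(abs(N)<.022)&(abs(W[...,2]-.056)<.012)
    for nm,k in(("-x",A<-.03),("mid",abs(A)<.02),("+x",A>.03)):
        q=m&k;print(nm,q.sum(),np.median(W[q][:,2]).round(4) if q.any() else None)
    if m.sum()>300:
        X=np.c_[A[m],N[m],np.ones(m.sum())];f=np.linalg.lstsq(X,W[m][:,2],rcond=None)[0]
        print("tilt deg along,lat",np.degrees(f[:2]).round(2),"z0",f[2].round(4))
E
python3 - <<'E'
from h import *
im,d,W,s=wlook("w4");level(W,im);print(s["tcp_pos"],s["force"])
im,d=vision.capture("side");Wt=cloud("side",d);level(Wt,im)
cv2.imwrite("pics/side2.png",cv2.resize(im[110:260,220:420,::-1],None,fx=4,fy=4,interpolation=2))
E
```

```text
-x 1285 0.0566
mid 1871 0.0568
+x 1030 0.0567
tilt deg along,lat [ 0.08 -0.04] z0 0.0567
[ 0.52082433 -0.39566614  0.15246722] [ 0.47159996 -0.85766638  0.11733188]
-x 116 0.056
mid 192 0.056
+x 109 0.0556
tilt deg along,lat [-0.22 -0.29] z0 0.0558
```

View pics/side2.png

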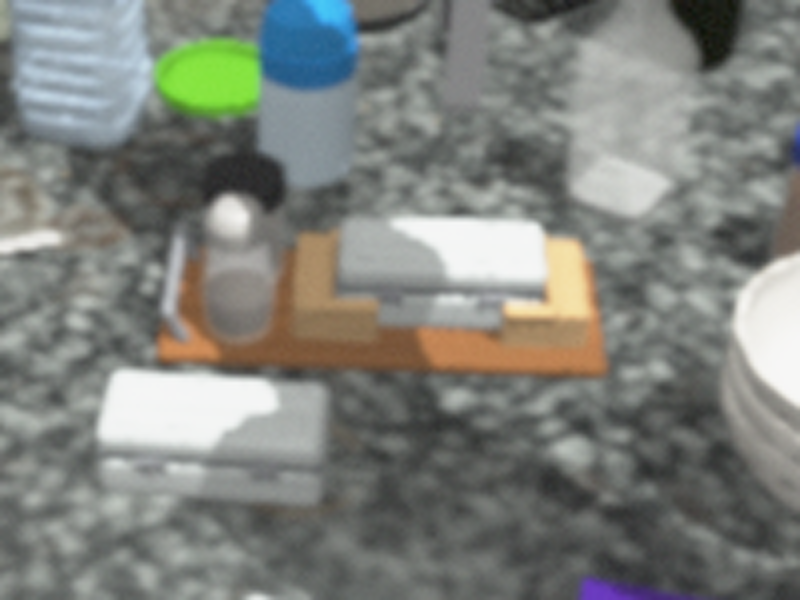

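The tin sits level, with its top at 56.7 mm against 46.5 mm for tins on the table, which matches the cradle floor at 10 mm. The gripper is clear, so I hand in.

```bash
python3 -c "
from h import *
print(manip.close_job())"
```

```text
the job is handed in; nothing more can be done
None
```

I found the ball in the tin nearest the robot's side of the caddy, rocked it back and forth, pressed it level onto the cradle floor between the catches and handed the job in; I put the first tin back in place and never touched the third, and rocking was by end-to-end shifts because the arm could not tilt.

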